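# Dose and couple the handpiece oiler

### The job

Oil the service stand: first turn the dose knob clockwise until the dial's pointer lines up with the long mark. Then take the oiling coupler out of its holder, press it squarely onto the stand's tilted nipple until the two catches snap in over its nose, and keep pushing it fully home against the valve spring; finish still gripping it and pressing it home there. Leave the plaster models, jars and bottles where they are.

Things in the scene. Friction and masses are not known exactly. Their poses are not given: they have to be found in the camera images.
- stand: Oiling stand, fixed to the bench: grey base plate 130 (x) x 200 (y) x 12 mm; the origin is the centre of its underside, z up, its x axis points away from the robot when yaw is 0. The dose dial is on its +y half, the tilted nipple on its -y half.
- dose_knob (a joint): Dose knob, rad, grows as it is turned clockwise seen from above; range 0 to 3.0; about 0.04 N m of friction, stays where left. It starts short of the mark and must be turned about 0.8 to 1.4 rad clockwise.
- dose_knob_grip (a point): Point on the knob's vertical axis at the height to grip, 49 mm above the bench; it turns with the knob. The black grip bar runs along this point's x axis: 42 mm long, 14 mm wide, 32 mm high, from 24 to 56 mm above the bench, on a 44 mm disc.
- dose_pointer (a joint): Pointer of the dial, rad, geared to the knob: turns clockwise half as far as the knob (pointer = 0.5 x knob). It stands on the long mark at 0.785 rad, that is knob 1.571.
- pointer_tip (a point): Tip of the dark pointer, 34 mm from the pointer's pivot, 17.5 mm above the bench.
- dose_mark (a point): Where the pointer tip stands when it is on the long mark (the longest of seven dark marks on the white dial, 92 mm wide, straight ahead along the stand's +x from the pivot).
- nipple_seat (a point): Centre of the round steel seat (29 mm wide) at the foot of the brass nipple; its z axis is the nipple's axis, pointing outward, tilted 25 degrees from vertical toward the stand's -x (the robot). The nipple is 15 mm thick and 22 mm tall with a tip tapered to 10 mm; out of the tip stands the sprung steel valve pin, 8 mm thick, reaching 32 mm from the seat.
- valve_pin (a joint): Sprung valve pin in the nipple's tip, m: 0 = out, grows as it is pressed in along the nipple axis; 0.004 when the coupler has just snapped on, about 0.008 when the coupler is fully home. It pushes back with 2 N + 1 N per mm.
- catch_l (a joint): Spring catch on the nipple's +y side, rad: 0 = shut, about 0.1 while the coupler's nose flange passes; springs shut by itself. The two catches have rollers 12 mm above the seat, 26 mm apart in the clear, and reach 17 mm above the seat, 24 mm from the axis. Passing both takes 10 to 20 N of push; they snap shut when the coupler's mouth is about 4 mm above the seat.
- catch_r (a joint): The same on the nipple's -y side.
- holder: Holder, fixed: round foot 80 mm wide and a cup 34 mm high, 45 to 50 mm outside, open at the top; origin at the centre of its underside. Its inner floor is 8 mm above the bench; the coupler stands upright and loose in it.
- coupler: Oiling coupler, loose, 0.14 to 0.28 kg, round about its z axis, 106 mm long; origin at the centre of its open mouth (lower end), z along it to the cap. From the mouth up: rounded nose flange 31 mm wide (to 6 mm), steel barrel 24 wide (to 48), finger flange 36 wide (48 to 53), grey ribbed grip 22 wide (53 to 100), cap 25 wide (to 106). Bore in the mouth 18 wide, 24 deep.
- coupler_mouth (a point): Centre of the coupler's mouth, the same point and axes as coupler. Fully home it lies on nipple_seat, z axes together. Grip the coupler round its ribbed grip with the fingertips just above the finger flange, so that they can push on the flange.
- model_upper: Bystander: cream plaster jaw model, 62 x 71 x 29 mm, origin at its underside; leave it.
- jar_vaseline: Bystander: round white jar with a lid, 50 mm wide, 51 mm tall, behind the holder, origin at its underside; leave it.
- dropper_2: Bystander: white dropper bottle, 31 mm wide, 70 mm tall, near the holder, origin at its underside; leave it.

How it is judged:
On the way, in this order (a step that is already met when the one before it is completed fails the run):
1. the pointer stands on the long mark (value of joint dose_pointer between 0.705 and 0.865 rad), for 0.3 s.
2. the coupler is snapped squarely onto the nipple: both catches shut over its nose flange (all of step 1 and z of coupler_mouth in the frame of nipple_seat between -0.004 and 0.0055 m and distance between coupler_mouth and nipple_seat below 0.0075 m and angle between the z axis of coupler_mouth and the z axis of nipple_seat, either way round below 0.12 rad and value of joint each of catch_l, catch_r below 0.07 rad), for 0.1 s.
At the end, for the whole second after the job is handed in: Pointer within 0.08 rad of the long mark; coupler mouth within 2.5 mm of the seat along the nipple axis, axes within 0.12 rad, both catches shut (under 0.07 rad), valve pin pressed in over 6 mm, the fingers still on the coupler with over 3 N (all of step 1 and z of coupler_mouth in the frame of nipple_seat between -0.004 and 0.0025 m and distance between coupler_mouth and nipple_seat below 0.0075 m and angle between the z axis of coupler_mouth and the z axis of nipple_seat, either way round below 0.12 rad and value of joint each of catch_l, catch_r below 0.07 rad and value of joint valve_pin above 0.006 m and contact force between the fingers and coupler above 3 N); the arm keeps its last pose, push and grip.
It fails at once if the plaster model is displaced by more than 30 mm (distance of model_upper from where it was at the start of the episode above 0.03 m).
It fails at once if the lidded jar is displaced by more than 30 mm (distance of jar_vaseline from where it was at the start of the episode above 0.03 m).
It fails at once if the dropper bottle is displaced by more than 30 mm (distance of dropper_2 from where it was at the start of the episode above 0.03 m).
It also fails if it takes over 48 s, if anything falls off the work surface, if the arm or the gripper's body presses on something with over 40 N, if the wrist force passes 120 N, or if a joint passes its speed limit or range.

### The arm

A 6-joint arm with a two-finger parallel gripper is mounted at the origin on a cart in front of the work surface, level with it; the furniture and walls round the work are solid. World frame = base frame: x ahead of the robot, y to its left, z up, the work surface at z = 0. Lengths are in m, angles in rad, forces in N, time in s.
With the tool pointing down it reaches from about 0.275 to 0.875 m from the base axis. Payload 12.5 kg.
Tool frame: the origin (TCP) lies midway between the tips of the shut fingers; the grasp point (between the pads) lies bot.tcp_to_grasp behind it (bot.tcp_to_grasp is the distance from the TCP to the grasp point, in m); z points along the fingers, y is the line along which they close (so a half turn about z gives the same grasp; the last joint's range is limited). The gripper opens to 85 mm and grips with 20 to 120 N. Pads are 22 mm wide; open, the fingers measure 114 mm over their backs; the gripper's body (76 mm by 85 mm) begins 54 mm behind the grasp point. The pads swing forward as they close: fully open they stand 13 mm farther back than shut.
Start: joints at [1.123, 0.351, 1.652, -0, 1.139, -0.085], TCP at [0.195, 0.514, 0.231] pointing down, gripper open.
Joint ranges: [-2.75, 2.75], [-0.79, 2.1], [0.01, 2.65], [-1.57, 4.71], [0.07, 3.14], [-2.87, 2.87]. Speed limits (rad/s): [2.22, 2.22, 2.79, 3.14, 3.14, 3.14].

### API

Orientations are given as a unit quaternion [x, y, z, w].
In Python, from station import bot gives the robot as it stands.
- The arm moves only by the shell command python3 shift.py 'ROWS' [OPENING] [FORCE]. ROWS is a JSON list of rows, 1 to 12 of them, each written [[dx, dy, dz], turn]: dx, dy, dz in m, then a turn about the tool's z in rad; each row is the pose to reach, as a shift and turn from the pose commanded when the command began, along the tool's axes at that moment; what a row does not reach only later rows make up. A row lasts 1/12 s, in which the tool goes at most 0.0417 m and 0.125 rad, less where a joint would pass 70% of its speed; a pose out of reach is approached as far as the arm can. OPENING is the finger opening in m, set as the command begins (- or left out keeps the last). The fingers move at their own pace and stop on an object; FORCE is the grip in N (left out, the last holds). Time passes only in rows, so rows that do not move let the fingers close. It prints the time, the measured TCP pose, the force, the opening and the grip force at its end. Input that does not fit is refused with a message, and nothing moves.
- bot.get_obs(): the state, without advancing time (a new reading comes with each control period).
- bot.read_camera(name): name is "scene" or "top" or "wrist"; returns the picture (480x640x3 uint8, red, green, blue); there is no depth.
- bot.camera_info(name): a dict with "K" (3x3 intrinsics, pixels), "k1" (the pictures are not rectified: a ray, as slopes to the right and down, at radius r is drawn at 1 + k1 r^2 times it, then the intrinsics apply), "R" (3x3) and "t" (3): a world point X has camera coordinates R X + t. Camera axes: x right, y down, z forward; pixel columns grow to the right and rows downward; lengths in m; the calibration is good to about 2 mm. A picture is of the moment at which its call begins: read the wrist's pose just before it. camera_info takes no time and is no camera call; for the wrist camera it gives the pose at the moment of the call.
- bot.hand_in(): hands the job in; it is judged then, once.
The state is a dict: "time": time; "q": joint angles; "joint_vel": joint speeds; "effort": joint torques, N m; "tcp_pos": TCP position; "tool_rot": TCP orientation; "wrist_force": force on the tool from outside, world axes, zero at the start; "moment": the same for the moment, N m; "width": finger opening in m; "finger_force": force on a finger pad.
Only numpy, scipy, OpenCV 4.12 (cv2) and the standard library are available. Lean on these libraries where they do the work, as an engineer would, in place of code of your own. Each camera call takes 0.05 s, during which the arm holds its last target. There are 200 camera calls.

## Working session

There is one attempt and no reset: what is moved stays moved. The work goes in short steps, Python scripts to look and compute and a shell command to move; the robot and the scene stay as the last step left them, time stands still between calls to the robot, and variables do not carry over. Pictures are saved under pics/ and viewed, at most 10 in all, crops included, and the job is handed in when it is done.

```bash
ls; mkdir -p pics; python3 - <<'E'
from station import bot
import cv2
for n in ["scene","top"]:
    im=bot.read_camera(n); cv2.imwrite(f"pics/{n}0.png",im[:,:,::-1])
    c=bot.camera_info(n); print(n,c)
o=bot.get_obs(); print(o["time"],o["tcp_pos"],o["tool_rot"],bot.tcp_to_grasp)
E
```

```text
pics
shift.py
station.py
scene {'K': array([[467.46750264,   0.        , 322.54308365],
       [  0.        , 467.46750264, 240.40081942],
       [  0.        ,   0.        ,   1.        ]]), 'k1': -0.08827390961578997, 'R': array([[ 0.89352278, -0.44901443, -0.00175483],
       [-0.20264639, -0.39976547, -0.89393625],
       [ 0.40068875,  0.79910801, -0.44819071]]), 't': array([-0.5261464 ,  0.1904822 ,  0.67652455])}
top {'K': array([[470.51242006,   0.        , 316.6823313 ],
       [  0.        , 470.51242006, 241.68294944],
       [  0.        ,   0.        ,   1.        ]]), 'k1': 0.03421262638181684, 'R': array([[-0.02115551, -0.99971917, -0.01067847],
       [-0.98052819,  0.02283279, -0.19504649],
       [ 0.19523553,  0.00634423, -0.98073586]]), 't': array([0.02585558, 0.57518784, 0.81032853])}
0.1 [0.19505713 0.51392785 0.23081757] [ 1.80411771e-01  9.83591030e-01 -5.13012788e-04 -1.22328339e-04] 0.0187
```

View pics/scene0.png

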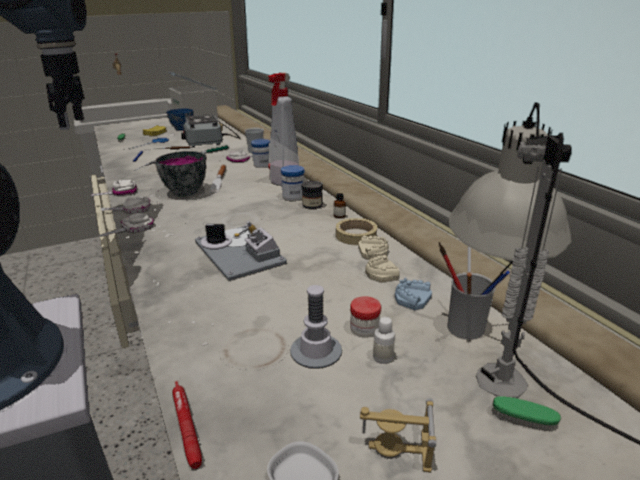

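View pics/top0.png

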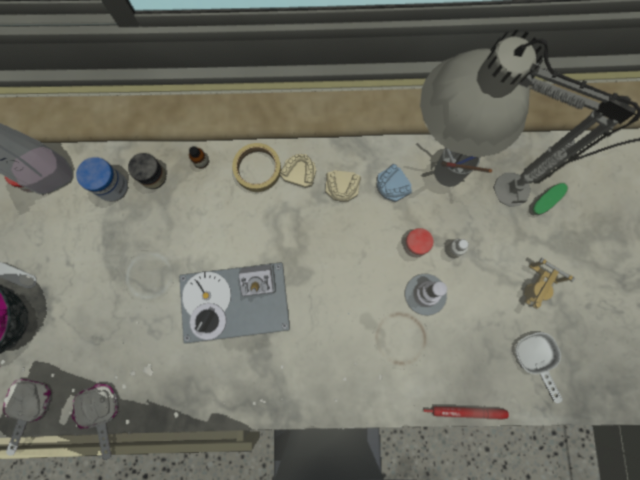

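The scene view shows the stand (plate ~240,253, knob ~215,235) and the holder with the coupler (~316,330). In the top view, the stand plate is at ~234,302, the knob at ~207,320, the nipple at ~256,285 and the coupler at ~430,292. Next I'll make enlarged crops.

```bash
cat > h.py <<'E'
import numpy as np, cv2
from station import bot
from scipy.spatial.transform import Rotation as Ro
def ray(c,u,v):
    K=c["K"];d=np.array([(u-K[0,2])/K[0,0],(v-K[1,2])/K[1,1]]);s=d.copy()
    for _ in range(20): s=d/(1+c["k1"]*(s@s))
    r=c["R"].T@np.array([s[0],s[1],1]); return -c["R"].T@c["t"], r/np.linalg.norm(r)
def onz(c,u,v,z):
    o,r=ray(c,u,v); return o+r*(z-o[2])/r[2]
def tri(obs):
    A=np.zeros((3,3));b=np.zeros(3)
    for c,u,v in obs:
        o,r=ray(c,u,v);P=np.eye(3)-np.outer(r,r);A+=P;b+=P@o
    x=np.linalg.solve(A,b);return x,[round(np.linalg.norm((np.eye(3)-np.outer(r,r))@(x-o))*1000,1) for o,r in [ray(*q) for q in obs]]
def proj(c,X):
    p=np.atleast_2d(X)@c["R"].T+c["t"];s=p[:,:2]/p[:,2:];s=s*(1+c["k1"]*(s**2).sum(1,keepdims=True))
    return s*[c["K"][0,0],c["K"][1,1]]+c["K"][:2,2]
def crop(im,x,y,w,h,k): return cv2.resize(im[y:y+h,x:x+w],(w*k,h*k),interpolation=cv2.INTER_CUBIC)
E
python3 - <<'E'
from h import *
t=cv2.imread("pics/top0.png");s=cv2.imread("pics/scene0.png")
m=np.vstack([np.hstack([crop(t,174,255,133,100,3),crop(t,380,220,133,100,3)]),np.hstack([crop(s,185,205,133,100,3),crop(s,265,280,133,100,3)])])
cv2.imwrite("pics/m1.png",m)
c=bot.camera_info("top")
for p in [(180,276),(282,263),(289,329),(184,343),(207,320)]: print(p,onz(c,*p,0.012).round(4))
print(onz(c,427,294,0).round(4))
E
```

```text
(180, 276) [0.5237 0.2761 0.012 ]
(282, 263) [0.5443 0.081  0.012 ]
(289, 329) [0.4193 0.0686 0.012 ]
(184, 343) [0.3984 0.2639 0.012 ]
(207, 320) [0.4395 0.2224 0.012 ]
[ 0.4799 -0.1955  0.    ]
```

View pics/m1.png

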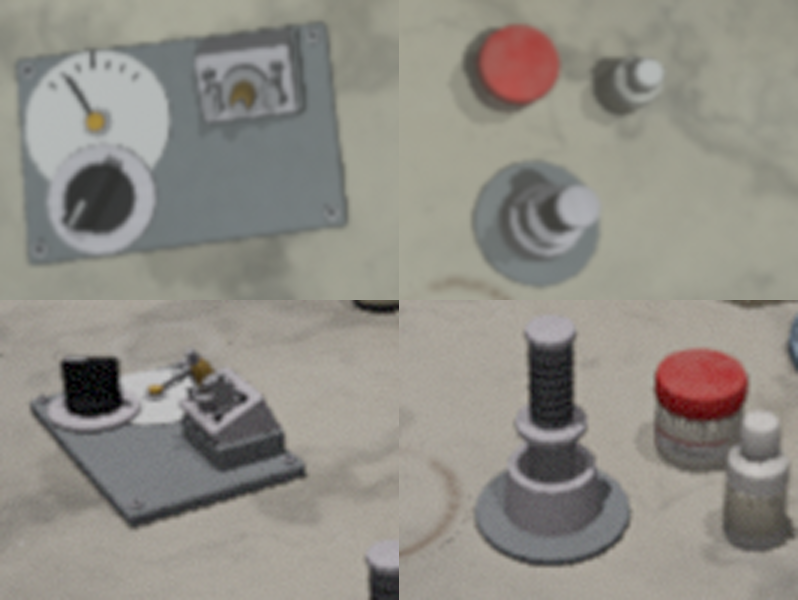

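The crops show the knob disc centred at about top px (208,321), the pointer pivot at (206,295) with its tip at (196,280), and the long mark at (205,273). The coupler stands upright with its cap at top px (439,289). Next, the wrist camera geometry.

```bash
python3 - <<'E'
from h import *
o=bot.get_obs();T=Ro.from_quat(o["tool_rot"]).as_matrix();c=bot.camera_info("wrist")
print("tool",T.round(3));print("cam in tool pos",T.T@(-c["R"].T@c["t"]-o["tcp_pos"]));print((c["R"]@T).round(3));print(c["K"][0],c["k1"])
print("to (0.42,.18,.23)",T.T@(np.array([.42,.18,.23])-o["tcp_pos"]))
ct=bot.camera_info("top");cs=bot.camera_info("scene")
f=lambda x,y:(x/3+174,y/3+255)
for n,p,z in [("disc",(102,198),.024),("pivot",(96,121),.0175),("tip",(67,76),.0175),("markend",(93,50),.014)]: print(n,onz(ct,*f(*p),z).round(4))
# coupler cap top: top px / scene px
print("cap",tri([(ct,380+(578-399)/3,220+206/3),(cs,265+(551-399)/3,280+(330-300)/3)]))
print("foot",onz(ct,380+(536-399)/3,220+223/3,0.004))
E
python3 shift.py '[[[-0.346, -0.194, 0.06], 0], [[-0.346, -0.194, 0.06], 0], [[-0.346, -0.194, 0.06], 0], [[-0.346, -0.194, 0.06], 0], [[-0.346, -0.194, 0.06], 0], [[-0.346, -0.194, 0.06], 0], [[-0.346, -0.194, 0.06], 0], [[-0.346, -0.194, 0.06], 0], [[-0.346, -0.194, 0.06], 0], [[-0.346, -0.194, 0.06], 0], [[-0.346, -0.194, 0.06], 0], [[-0.346, -0.194, 0.06], 0]]' 0.085 20 && python3 shift.py '[[[0, 0, 0], 0], [[0, 0, 0], 0], [[0, 0, 0], 0]]' && python3 - <<'E'
from h import *
import pickle
c=bot.camera_info("wrist");im=bot.read_camera("wrist");cv2.imwrite("pics/w1.png",im[:,:,::-1]);pickle.dump(c,open("w1.pkl","wb"))
E
```

```text
time: 1.1
tcp_pos: [0.4501, 0.2091, 0.1708]
tool_rot: [0.182, 0.983, -0.0, -0.0]
wrist_force: [0.4, 0.6, -0.8]
width: 0.0849
finger_force: 0.0
time: 1.35
tcp_pos: [0.4492, 0.2109, 0.1715]
tool_rot: [0.18, 0.984, 0.0, 0.0]
wrist_force: [0.1, -0.6, -0.2]
width: 0.0852
finger_force: 0.0
```

View pics/w1.png

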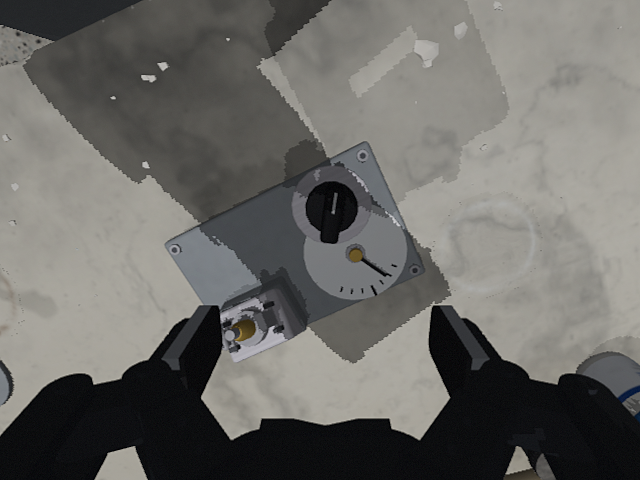

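The wrist view shows the knob bar at about (330,210), near vertical in the image. The pivot is at (356,255), the pointer tip at (388,275), the long mark at (374,291), and the nipple tip at (233,334). I'll zoom in on it.

```bash
python3 - <<'E'
from h import *
im=cv2.imread("pics/w1.png"); im=np.clip(im.astype(float)*1.6,0,255).astype(np.uint8)
cv2.imwrite("pics/m2.png",np.hstack([crop(im,280,150,140,150,4)[:, :480],crop(im,200,270,80,150,4)]))
E
```

```text
(no output)
```

View pics/m2.png

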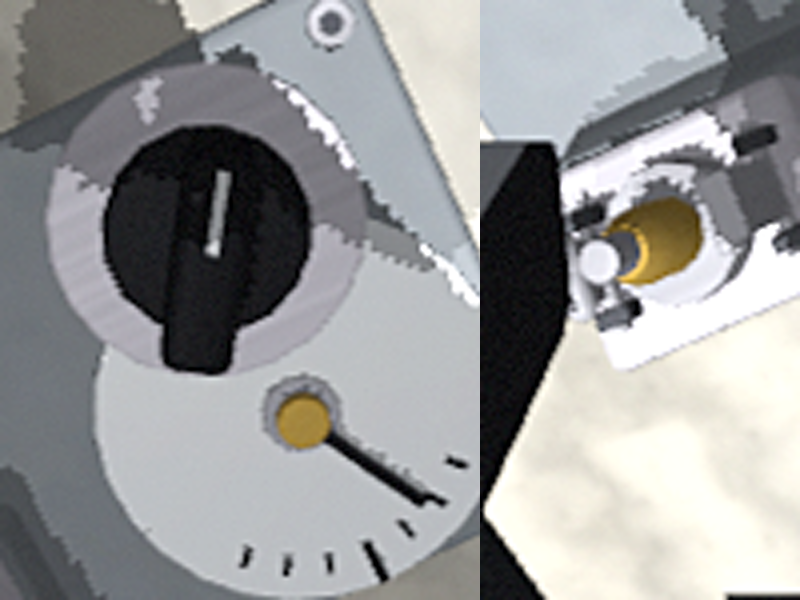

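```bash
python3 - <<'E'
from h import *
import pickle
c=pickle.load(open("w1.pkl","rb")); ct=bot.camera_info("top")
f=lambda x,y:(280+x/4,150+y/4)
k1=onz(c,*f(208,230),.024);k2=onz(c,*f(208,219),.018);print("knob",k1.round(4),k2.round(4))
a=onz(c,*f(222,170),.056);b=onz(c,*f(211,255),.056);print("line",a.round(4),b.round(4))
d=b-a;print("bar dir from line",np.arctan2(d[1],d[0]),np.linalg.norm(d))
for x,y in [(182,180),(165,350),(240,260),(236,350),(200,373)]: print("edge",onz(c,*f(x,y),.056).round(4))
p=onz(c,*f(303,420),.0195);t=onz(c,*f(432,500),.0175);m=onz(c,*f(383,578),.014);print(p,t,m)
g=lambda u:np.arctan2(u[1],u[0]);print("ptr",g(t-p),"mark",g(m-p), "tri knob",tri([(c,*f(208,219)),(ct,208,321)]))
for q in [(362,155),(175,249),(416,270)]: print(onz(c,*q,.012).round(4))
o=bot.get_obs();T=Ro.from_quat(o["tool_rot"]).as_matrix();print("tool x ang",g(T[:,0]), T.T@(np.r_[k1[:2],0.03]-o["tcp_pos"]),o["q"])
E
```

```text
knob [0.4386 0.2215 0.024 ] [0.4377 0.2219 0.018 ]
line [0.4223 0.2296 0.056 ] [0.4364 0.2223 0.056 ]
bar dir from line -0.4797839058221117 0.015844817680768154
edge [0.4215 0.2222 0.056 ]
edge [0.4505 0.2078 0.056 ]
edge [0.4391 0.2269 0.056 ]
edge [0.4552 0.2203 0.056 ]
edge [0.4571 0.2124 0.056 ]
[0.4864141  0.22588446 0.0195    ] [0.51522304 0.2464699  0.0175    ] [0.53139213 0.23014958 0.014     ]
ptr 0.6204248538099248 mark 0.09454409632166161 tri knob (array([0.43833522, 0.22111495, 0.0112738 ]), [np.float64(0.9), np.float64(0.9)])
[0.4087 0.259  0.012 ]
[0.4273 0.0774 0.012 ]
[0.5221 0.2718 0.012 ]
tool x ang 2.7803529455771767 [0.01372914 0.00617037 0.1414402 ] [ 3.44913077e-01  3.29927302e-01  1.84853454e+00  2.52439565e-05
  9.62975498e-01 -8.64657962e-01]
```

```bash
python3 shift.py '[[[0.0137, 0.0062, 0.02], 0.09], [[0.0137, 0.0062, 0.05], 0.09], [[0.0137, 0.0062, 0.08], 0.09], [[0.0137, 0.0062, 0.11], 0.09], [[0.0137, 0.0062, 0.13], 0.09], [[0.0137, 0.0062, 0.141], 0.09], [[0.0137, 0.0062, 0.141], 0.09], [[0.0137, 0.0062, 0.141], 0.09]]' && python3 shift.py '[[[0, 0, 0], 0], [[0, 0, 0], 0], [[0, 0, 0], 0], [[0, 0, 0], 0], [[0, 0, 0], 0], [[0, 0, 0], 0], [[0, 0, 0], 0], [[0, 0, 0], 0]]' 0 30
```

```text
time: 2.07
tcp_pos: [0.4393, 0.2211, 0.0307]
tool_rot: [0.224, 0.975, -0.0, 0.0]
wrist_force: [-0.9, 0.0, 0.7]
width: 0.085
finger_force: 0.0
time: 2.73
tcp_pos: [0.4391, 0.2204, 0.0307]
tool_rot: [0.224, 0.974, -0.0, -0.0]
wrist_force: [-1.7, -4.2, 6.3]
width: 0.0134
finger_force: 32.5
```

```bash
python3 shift.py '[[[0, 0, 0], 0.12], [[0, 0, 0], 0.24], [[0, 0, 0], 0.36], [[0, 0, 0], 0.48], [[0, 0, 0], 0.6], [[0, 0, 0], 0.72], [[0, 0, 0], 0.84], [[0, 0, 0], 0.96], [[0, 0, 0], 1.02], [[0, 0, 0], 1.02], [[0, 0, 0], 1.02]]' && python3 - <<'E'
from h import *
o=bot.get_obs();print(o["tool_rot"],o["moment"])
im=bot.read_camera("top");cv2.imwrite("pics/t2.png",crop(im[:,:,::-1],174,255,133,100,4))
E
```

```text
time: 3.65
tcp_pos: [0.4392, 0.2204, 0.0306]
tool_rot: [0.672, 0.741, -0.0, 0.0]
wrist_force: [-1.3, -4.0, 5.0]
width: 0.0132
finger_force: 32.4
[ 6.71780018e-01  7.40750674e-01 -1.64091694e-04  1.38584412e-04] [-0.60995759  0.15285634 -0.04931276]
```

View pics/t2.png

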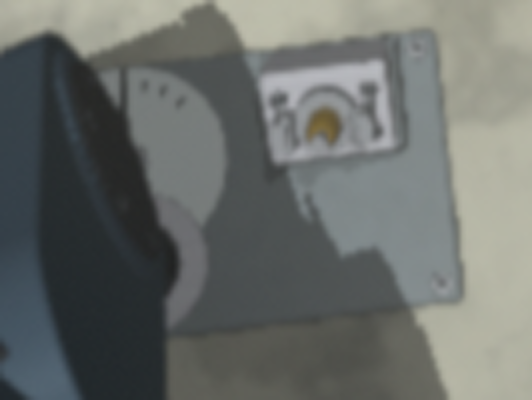

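The view of the dial is blocked by the arm. I'll release the knob, rise, and check with the wrist camera.

```bash
python3 shift.py '[[[0, 0, 0], 0], [[0, 0, 0], 0], [[0, 0, 0], 0], [[0, 0, 0], 0], [[0, 0, -0.03], 0], [[0, 0, -0.07], 0], [[0, 0, -0.11], 0], [[0, 0, -0.13], 0], [[0, 0, -0.13], 0], [[0, 0, -0.13], 0]]' 0.085 && python3 - <<'E'
from h import *
import pickle
c=bot.camera_info("wrist");im=bot.read_camera("wrist")[:,:,::-1];cv2.imwrite("pics/w2.png",im);pickle.dump(c,open("w2.pkl","wb"))
im=np.clip(im.astype(float)*1.6,0,255).astype(np.uint8)
p=proj(c,[[.487,.225,.018],[.48,.11,.04]]);print(p)
x,y=p[0].astype(int);x2,y2=p[1].astype(int)
a=lambda x,y:crop(im,max(x-50,0),max(y-70,0),100,140,4)
print(x,y,x2,y2);cv2.imwrite("pics/m3.png",np.hstack([a(x,y),a(x2,y2)]))
E
```

```text
time: 4.53
tcp_pos: [0.4395, 0.2209, 0.161]
tool_rot: [0.672, 0.741, 0.001, 0.0]
wrist_force: [0.8, -0.1, -0.6]
width: 0.085
finger_force: 0.0
[[382.96605228 225.68518257]
 [359.21759853 360.22612383]]
382 225 359 360
```

View pics/m3.png

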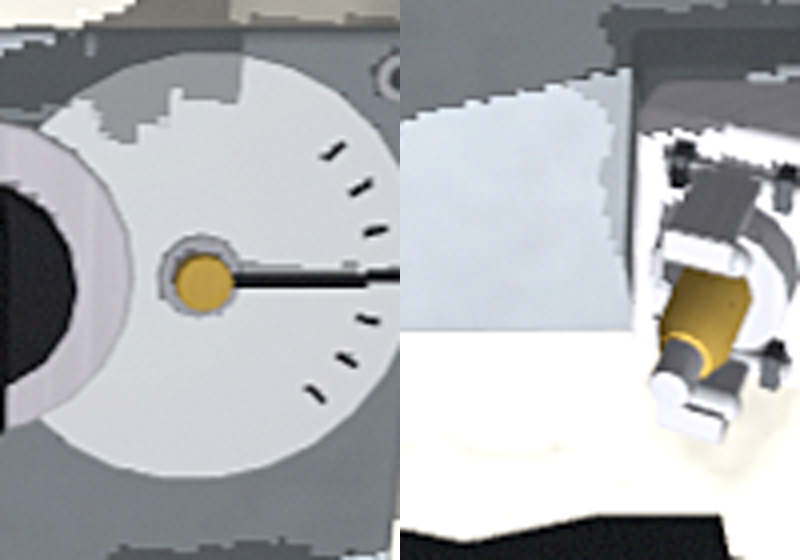

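The pointer now lies on the long mark, level with it in the crop. The nipple's pin tip is at about wrist px (378,385).

```bash
python3 - <<'E'
from h import *
import pickle
c1=pickle.load(open("w1.pkl","rb"));c2=pickle.load(open("w2.pkl","rb"))
T,e=tri([(c1,230.5,335),(c2,378,385)]);print("pin",T,e)
yaw=.097;ax=Ro.from_euler("z",yaw).as_matrix()@np.array([-np.sin(np.radians(25)),0,np.cos(np.radians(25))])
s=T-.032*ax;print("seat",s)
B=s+.022*ax
for c,n in((c1,"w1"),(c2,"w2")): print(n,proj(c,[s,B,T]).round(1))
R=Ro.from_euler("z",-yaw).as_matrix();print("in stand",R@(s-[.4714,.1724,0]))
o=bot.get_obs();t=Ro.from_quat(o["tool_rot"]).as_matrix();print(t.round(3),o["q"].round(3))
E
```

```text
pin [0.48759721 0.12378024 0.08664603] [np.float64(0.1), np.float64(0.1)]
seat [0.50105742 0.12508999 0.05764418]
w1 [[248.  328.3]
 [236.4 332.8]
 [230.5 335.1]]
w2 [[389.7 360.1]
 [381.9 376.6]
 [377.9 384.9]]
in stand [ 0.02493613 -0.04995988  0.05764418]
[[-0.098  0.995 -0.   ]
 [ 0.995  0.098 -0.   ]
 [-0.    -0.    -1.   ]] [ 0.371  0.338  1.871 -0.     0.933  0.273]
```

The seat comes out at (0.025, -0.050, 0.058) in the stand frame, which is consistent. The tool stays vertical, so I'll tilt the coupler 25° in the grip by leaning it on the cup's rim. For that the closing line must lie along the stand's y. Going to the holder now.

```bash
python3 shift.py '[[[-0.415, 0, -0.02], 1.571], [[-0.415, 0, -0.02], 1.571], [[-0.415, 0, -0.02], 1.571], [[-0.415, 0, -0.02], 1.571], [[-0.415, 0, -0.02], 1.571], [[-0.415, 0, -0.02], 1.571], [[-0.415, 0, -0.02], 1.571], [[-0.415, 0, -0.02], 1.571], [[-0.415, 0, -0.02], 1.571], [[-0.415, 0, -0.02], 1.571], [[-0.415, 0, -0.02], 1.571], [[-0.415, 0, -0.02], 1.571]]' 0.085 >/dev/null&& python3 shift.py '[[[0, 0, 0], 0.06], [[0, 0, 0], 0.06], [[0, 0, 0], 0.06]]' && python3 - <<'E'
from h import *
import pickle
o=bot.get_obs();c=bot.camera_info("wrist");im=bot.read_camera("wrist")[:,:,::-1];cv2.imwrite("pics/w3.png",im);pickle.dump(c,open("w3.pkl","wb"))
t=Ro.from_quat(o["tool_rot"]).as_matrix();print(t.round(3),np.arctan2(t[1,0],t[0,0]),t.T@(np.array([.48,-.1925,.066])-o["tcp_pos"]),o["q"].round(2))
print(proj(c,[[.48,-.1925,.112],[.48,-.1925,.059]]))
im=np.clip(im.astype(float)*1.6,0,255).astype(np.uint8)
cv2.imwrite("pics/m4.png",im)
E
```

```text
time: 5.83
tcp_pos: [0.4793, -0.1921, 0.179]
tool_rot: [0.998, 0.056, -0.001, -0.001]
wrist_force: [0.0, 0.8, -0.8]
width: 0.0849
finger_force: 0.0
[[ 0.994  0.111 -0.002]
 [ 0.111 -0.994  0.001]
 [-0.002 -0.001 -1.   ]] 0.11115745746832405 [0.00088296 0.00065253 0.1129603 ] [-0.47  0.35  1.79 -0.    1.    0.99]
[[326.78984706 254.78803671]
 [326.57160661 230.69556612]]
```

View pics/m4.png

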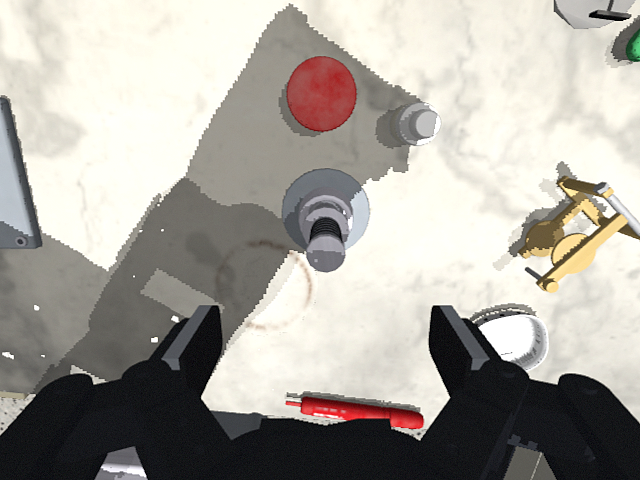

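The wrist view has the cap centred at (326,253), against a predicted (327,255), so the position is right. I'll descend and grip.

```bash
python3 shift.py '[[[0.001, 0.001, 0.03], 0.014], [[0.001, 0.001, 0.06], 0.014], [[0.001, 0.001, 0.09], 0.014], [[0.001, 0.001, 0.105], 0.014], [[0.001, 0.001, 0.113], 0.014], [[0.001, 0.001, 0.113], 0.014], [[0.001, 0.001, 0.113], 0.014]]' && python3 shift.py '[[[0, 0, 0], 0], [[0, 0, 0], 0], [[0, 0, 0], 0], [[0, 0, 0], 0], [[0, 0, 0], 0], [[0, 0, 0], 0], [[0, 0, 0], 0]]' 0 25
```

```text
time: 6.47
tcp_pos: [0.4812, -0.1932, 0.0677]
tool_rot: [0.999, 0.048, 0.0, 0.0]
wrist_force: [0.3, 1.5, 0.3]
width: 0.0851
finger_force: 0.0
time: 7.05
tcp_pos: [0.4811, -0.1934, 0.0676]
tool_rot: [0.999, 0.047, 0.0, 0.0]
wrist_force: [-0.6, -0.3, 4.9]
width: 0.0214
finger_force: 26.9
```

```bash
python3 shift.py '[[[0, 0, -0.007], 0], [[0, 0, -0.014], 0], [[0, 0, -0.014], 0]]' && python3 shift.py '[[[-0.005, 0, 0], 0], [[-0.01, 0, 0], 0], [[-0.015, 0, 0], 0], [[-0.02, 0, 0], 0]]' && python3 shift.py '[[[-0.005, 0, 0], 0], [[-0.01, 0, 0], 0], [[-0.013, 0, 0], 0], [[-0.015, 0, 0], 0], [[-0.015, 0, 0], 0]]' && python3 - <<'E'
from h import *
import pickle
c=bot.camera_info("wrist");im=bot.read_camera("wrist")[:,:,::-1];cv2.imwrite("pics/w4.png",im);pickle.dump(c,open("w4.pkl","wb"))
s=bot.read_camera("scene")[:,:,::-1];cv2.imwrite("pics/s4.png",s)
im=np.clip(im.astype(float)*1.6,0,255).astype(np.uint8)
cv2.imwrite("pics/m5.png",np.hstack([crop(s,250,230,133,200,3),crop(im,227,120,200,300,2)]))
E
```

```text
time: 7.3
tcp_pos: [0.4814, -0.1934, 0.0826]
tool_rot: [0.999, 0.047, 0.001, 0.0]
wrist_force: [-0.1, -0.1, -2.3]
width: 0.0209
finger_force: 26.5
time: 7.63
tcp_pos: [0.4608, -0.195, 0.0814]
tool_rot: [0.999, 0.047, 0.0, 0.0]
wrist_force: [4.4, 2.3, -1.3]
width: 0.0213
finger_force: 26.6
time: 8.05
tcp_pos: [0.4454, -0.1963, 0.0811]
tool_rot: [0.999, 0.047, -0.0, -0.0]
wrist_force: [3.9, 2.6, -3.3]
width: 0.0216
finger_force: 26.4
```

View pics/m5.png

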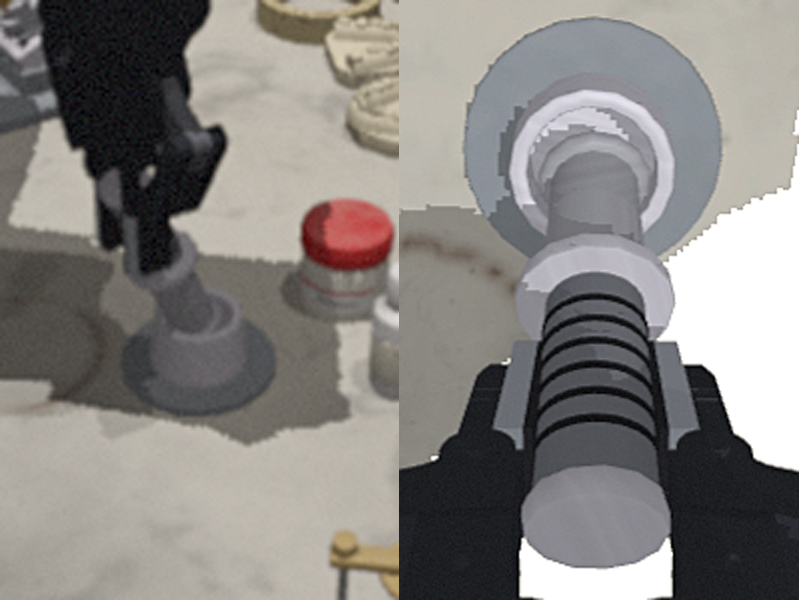

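The coupler leans toward the robot as intended. In the wrist crop, the cap's lower edge is at y=568, the finger flange top at y=233 (x 516–674), and the nose top at y≈132. I'll fit the tilt by projecting the known circles.

```bash
cat > fit.py <<'E'
from h import *
import pickle
from scipy.optimize import least_squares
a=np.linspace(0,2*np.pi,120);C=np.c_[np.cos(a),np.sin(a),0*a]
def pose(p,T,tcp):
    # p: x,y,z of coupler z=75 point in tool frame rel. tcp, tilt about tool y (top toward -x), side tilt
    ax=np.array([-np.sin(p[3]),p[4],-np.cos(p[3])]);ax/=np.linalg.norm(ax)
    e=np.cross([0,1,0],ax);e/=np.linalg.norm(e);f=np.cross(ax,e)
    return tcp+T@p[:3],T@ax,T@np.c_[e,f,ax]
def circ(c,p,T,tcp,z,r):
    P,ax,B=pose(p,T,tcp);return proj(c,P+(z-.075)*ax+(C*r)@B.T)
def fit(c,T,tcp,obs):
    def res(p):
        o=[]
        for zs,r,k,v in obs:
            q=np.vstack([circ(c,p,T,tcp,z,r) for z in zs]);o.append({"l":q[:,0].min(),"r":q[:,0].max(),"t":q[:,1].min(),"b":q[:,1].max()}[k]-v)
        return np.r_[o,p[1]*100,p[4]*5]
    s=least_squares(res,[0,0,-.02,.4,0],x_scale=[.01,.01,.01,.1,.1],loss="soft_l1");return s.x,s.fun
E
python3 - <<'E'
from fit import *
c=pickle.load(open("w4.pkl","rb"));o=bot.get_obs();T=Ro.from_quat(o["tool_rot"]).as_matrix()
X=lambda x:227+(x-399)/2
Y=lambda y:120+y/2
cap=[.106,.1];fl=[.048,.053];n=[.003]
obs=[(cap,.0125,"l",X(523)),(cap,.0125,"r",X(672)),([.106],.0125,"b",Y(568)),(fl,.018,"l",X(516)),(fl,.018,"r",X(675)),(fl,.018,"t",Y(233)),(n,.0155,"t",Y(132)),(n,.0155,"l",X(530)),(n,.0155,"r",X(656))]
p,r=fit(c,T,o["tcp_pos"],obs);print(p.round(4),np.degrees(p[3]),r.round(1))
P,ax,B=pose(p,T,o["tcp_pos"]);print("mouth",P-.075*ax,"flange top@tcp frame",(p[:3]+T.T@ax*(.053-.075)).round(4))
E
```

```text
[ 4.700e-03 -2.000e-04 -1.310e-02  3.899e-01  6.400e-03] 22.34160195344442 [ 0.2 -0.1  0.2 -0.3  0.3 -0.2 -0.   4.3 -3.  -0.   0. ]
mouth [ 0.47858177 -0.19248376  0.02488807] flange top@tcp frame [ 0.0131 -0.0004  0.0072]
```

```bash
python3 shift.py '[[[-0.002, 0, 0], 0], [[-0.004, 0, 0], 0], [[-0.004, 0, 0], 0]]' && python3 shift.py '[[[0, 0, 0], 0], [[0, 0, 0], 0], [[0, 0, 0], 0]]' - 60 && python3 shift.py '[[[-0.007, 0, -0.015], 0], [[-0.014, 0, -0.03], 0], [[-0.021, 0, -0.045], 0], [[-0.025, 0, -0.07], 0], [[-0.025, 0, -0.1], 0], [[-0.025, 0, -0.1], 0]]' && python3 - <<'E'
from fit import *
o=bot.get_obs();T=Ro.from_quat(o["tool_rot"]).as_matrix()
p=[.0047,-.0002,-.0131,np.radians(24.5),.0064]
P,ax,B=pose(p,T,o["tcp_pos"]);m=P-.075*ax
s=np.array([.50106,.12509,.05764]);a=np.array([-.4206,-.0409,.9063])
print("mouth",m,"ax",ax); print("to pre",T.T@(s+.05*a-m), T.round(3))
E
```

```text
time: 8.4
tcp_pos: [0.4419, -0.1968, 0.0812]
tool_rot: [0.999, 0.047, -0.0, -0.0]
wrist_force: [3.3, 2.7, -4.1]
width: 0.0216
finger_force: 26.3
time: 8.65
tcp_pos: [0.4421, -0.1969, 0.0813]
tool_rot: [0.999, 0.047, -0.0, -0.0]
wrist_force: [3.4, 2.8, -4.6]
width: 0.021
finger_force: 58.8
time: 9.15
tcp_pos: [0.4185, -0.2007, 0.1859]
tool_rot: [0.999, 0.047, 0.002, 0.002]
wrist_force: [1.3, -0.8, -1.7]
width: 0.0205
finger_force: 61.0
mouth [ 0.45431662 -0.19681609  0.13087967] ax [-0.41681638 -0.04184155  0.9080272 ]
to pre [ 0.05569908 -0.31612398  0.02674552] [[ 0.996  0.094  0.005]
 [ 0.095 -0.996 -0.004]
 [ 0.005  0.005 -1.   ]]
```

```bash
python3 shift.py '[[[0.005, -0.036, 0], 0], [[0.01, -0.076, 0], 0], [[0.015, -0.116, 0], 0], [[0.02, -0.156, 0], 0], [[0.025, -0.196, 0], 0], [[0.03, -0.236, 0], 0], [[0.04, -0.276, 0], 0], [[0.045, -0.306, 0.004], 0], [[0.045, -0.316, 0.004], 0], [[0.045, -0.316, 0.004], 0], [[0.045, -0.316, 0.004], 0], [[0.045, -0.316, 0.004], 0]]' && python3 - <<'E'
from fit import *
c=bot.camera_info("wrist");o=bot.get_obs();im=bot.read_camera("wrist")[:,:,::-1];cv2.imwrite("pics/w5.png",im);pickle.dump((c,o),open("w5.pkl","wb"))
s=bot.read_camera("scene")[:,:,::-1];cv2.imwrite("pics/s5.png",s)
im=np.clip(im.astype(float)*1.6,0,255).astype(np.uint8)
print(o["tcp_pos"],o["tool_rot"])
cs=bot.camera_info("scene");S=np.array([.50106,.12509,.05764]);a=np.array([-.4206,-.0409,.9063])
print(proj(c,[S,S+.022*a,S+.032*a]),proj(cs,[S,S+.022*a,S+.032*a]))
cv2.imwrite("pics/m6.png",np.hstack([crop(s,180,160,100,150,4),crop(im,225,120,200,300,2)]))
E
```

```text
time: 10.15
tcp_pos: [0.4319, 0.1186, 0.1771]
tool_rot: [0.999, 0.047, -0.0, 0.0]
wrist_force: [-0.3, 0.2, -2.4]
width: 0.0208
finger_force: 61.1
[0.43191604 0.11858113 0.17712357] [ 9.98889499e-01  4.71127967e-02 -2.76468606e-04  2.75218409e-04]
[[325.68939879 136.73709832]
 [325.77553525 152.4494971 ]
 [325.81871646 160.32624234]] [[256.47514046 234.22645006]
 [251.62848066 226.38850482]
 [249.38233867 222.75370179]]
```

View pics/m6.png

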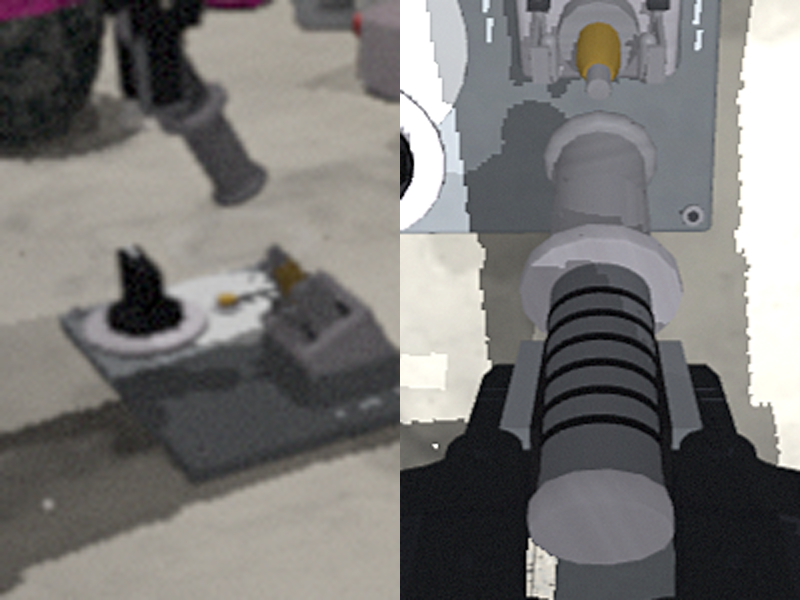

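The pin tip is at crop (598,86), i.e. full wrist px (324,163). The coupler's nose is centred at crop x≈601, just above it. I'll refit both from this view.

```bash
python3 - <<'E'
from fit import *
c,o=pickle.load(open("w5.pkl","rb"));T=Ro.from_quat(o["tool_rot"]).as_matrix()
c1=pickle.load(open("w1.pkl","rb"));c2=pickle.load(open("w2.pkl","rb"))
X=lambda x:225+(x-400)/2
Y=lambda y:120+y/2
cap=[.106,.1];fl=[.048,.053];n=[.003]
obs=[(cap,.0125,"l",X(528)),(cap,.0125,"r",X(675)),([.106],.0125,"b",Y(563)),(fl,.018,"l",X(521)),(fl,.018,"r",X(683)),(fl,.018,"t",Y(225)),(n,.0155,"t",Y(112)),(n,.0155,"l",X(545)),(n,.0155,"r",X(657))]
p,r=fit(c,T,o["tcp_pos"],obs);print(p.round(4),np.degrees(p[3]),r.round(1))
P,ax,B=pose(p,T,o["tcp_pos"]);m=P-.075*ax;print("mouth",m,ax)
pin,e=tri([(c1,230.5,335),(c2,378,385),(c,324,163)]);print("pin",pin,e)
a=np.array([-.4206,-.0409,.9063])
# wrist-only check: pin from view 5 at height .0866
print("pin w5@z",onz(c,324,163,.0866))
for q in (pin,onz(c,324,163,.0866)):
  s=q-.032*a
  for d in (.04,.012,.004,0): print(d,(T.T@(s+d*a-m)).round(4))
E
```

```text
[ 5.900e-03 -1.000e-04 -1.290e-02  4.682e-01 -4.000e-04] 26.823215245408704 [ 0.2 -0.   0.  -0.1 -0.4 -0.1  0.1 -0.2  0.6 -0.  -0. ]
mouth [0.47144847 0.12239662 0.12302814] [-0.44880633 -0.041532    0.89266341]
pin [0.48657298 0.12497745 0.08866907] [np.float64(0.1), np.float64(0.7), np.float64(0.6)]
pin w5@z [0.48582675 0.12477368 0.0866    ]
0.04 [ 0.0119 -0.0012  0.0271]
0.012 [ 0.0238 -0.0012  0.0525]
0.004 [ 0.0272 -0.0012  0.0597]
0 [ 0.0289 -0.0012  0.0633]
0.04 [ 0.0112 -0.001   0.0292]
0.012 [ 0.023  -0.0011  0.0545]
0.004 [ 0.0264 -0.0011  0.0618]
0 [ 0.0281 -0.0011  0.0654]
```

```bash
python3 shift.py '[[[0.004, -0.001, 0.009], 0], [[0.008, -0.001, 0.018], 0], [[0.012, -0.0011, 0.028], 0], [[0.012, -0.0011, 0.028], 0]]' - 80 && python3 shift.py '[[[0.002, 0, 0.004], 0], [[0.004, 0, 0.0085], 0], [[0.0055, 0, 0.012], 0], [[0.007, 0, 0.0153], 0], [[0.007, 0, 0.0153], 0], [[0.007, 0, 0.0153], 0]]'
```

```text
time: 10.58
tcp_pos: [0.4437, 0.1214, 0.147]
tool_rot: [0.999, 0.047, -0.001, 0.0]
wrist_force: [-0.2, 0.0, -3.0]
width: 0.0203
finger_force: 78.4
time: 11.08
tcp_pos: [0.4509, 0.1225, 0.1339]
tool_rot: [0.999, 0.047, -0.0, 0.0]
wrist_force: [-0.3, -0.5, -2.0]
width: 0.0206
finger_force: 78.4
```

```bash
python3 shift.py '[[[0.001, 0, 0.002], 0], [[0.002, 0, 0.0043], 0], [[0.003, 0, 0.0063], 0], [[0.0036, 0, 0.0077], 0], [[0.0036, 0, 0.0077], 0], [[0.0036, 0, 0.0077], 0]]'
```

```text
time: 11.58
tcp_pos: [0.4545, 0.1224, 0.1263]
tool_rot: [0.999, 0.047, -0.0, 0.0]
wrist_force: [-0.9, -4.2, 0.8]
width: 0.0205
finger_force: 78.7
```

```bash
python3 shift.py '[[[0.001, 0, 0.002], 0], [[0.0017, 0, 0.0036], 0], [[0.0017, 0, 0.0036], 0], [[0.0017, 0, 0.0036], 0]]'; python3 -c "
from station import bot
o=bot.get_obs();print(o['wrist_force'],o['moment'],o['tcp_pos'])"
```

```text
time: 11.92
tcp_pos: [0.456, 0.1228, 0.1225]
tool_rot: [0.999, 0.047, -0.0, 0.0]
wrist_force: [-1.1, -3.0, -2.1]
width: 0.0203
finger_force: 78.4
[-1.07689545 -3.02950236 -2.14097125] [-0.69429491  0.15155783 -0.12339338] [0.45600043 0.12282244 0.12254654]
```

```bash
python3 shift.py '[[[0.0008, 0, 0.0018], 0], [[0.0017, 0, 0.0036], 0], [[0.0025, 0, 0.0054], 0], [[0.0025, 0, 0.0054], 0]]' - 100; python3 shift.py '[[[0.0008, 0, 0.0018], 0], [[0.0008, 0, 0.0018], 0]]'; python3 shift.py '[[[0.0008, 0, 0.0018], 0], [[0.0008, 0, 0.0018], 0]]'
```

```text
time: 12.25
tcp_pos: [0.4586, 0.1231, 0.117]
tool_rot: [0.999, 0.047, -0.0, 0.0]
wrist_force: [-0.7, -3.6, 0.5]
width: 0.0205
finger_force: 97.8
time: 12.42
tcp_pos: [0.4593, 0.1232, 0.1154]
tool_rot: [0.999, 0.047, -0.0, 0.0]
wrist_force: [-2.7, -4.6, 2.6]
width: 0.0203
finger_force: 97.8
time: 12.58
tcp_pos: [0.46, 0.1233, 0.114]
tool_rot: [0.999, 0.047, -0.0, 0.0]
wrist_force: [-4.8, -5.8, 8.8]
width: 0.0205
finger_force: 98.9
```

```bash
for i in 1; do python3 shift.py '[[[0.0004, 0.0008, 0.0009], 0], [[0.0008, 0.0008, 0.0018], 0], [[0.0008, 0.0008, 0.0018], 0]]'; done; python3 shift.py '[[[0.0008, 0, 0.0018], 0], [[0.0008, 0, 0.0018], 0], [[0.0008, 0, 0.0018], 0]]'
```

```text
time: 12.83
tcp_pos: [0.4603, 0.123, 0.1139]
tool_rot: [0.999, 0.047, -0.001, -0.0]
wrist_force: [-20.6, -3.1, 38.9]
width: 0.0202
finger_force: 101.6
time: 13.08
tcp_pos: [0.4604, 0.1231, 0.1137]
tool_rot: [0.999, 0.048, -0.001, -0.0]
wrist_force: [-35.9, -5.5, 69.3]
width: 0.0201
finger_force: 104.7
```

A hard stop at the predicted home height. I'll ease the push off and check the unloading, which should show the spring and then the catches holding.

```bash
for i in 1; do python3 shift.py '[[[-0.0004, 0, -0.0009], 0], [[-0.0008, 0, -0.0018], 0], [[-0.0008, 0, -0.0018], 0]]' | grep -E "tcp|wrist"; python3 shift.py '[[[-0.0004, 0, -0.0009], 0], [[-0.0008, 0, -0.0018], 0], [[-0.0008, 0, -0.0018], 0]]'| grep -E "tcp|wrist"; python3 shift.py '[[[-0.0004, 0, -0.0009], 0], [[-0.0008, 0, -0.0018], 0], [[-0.0008, 0, -0.0018], 0]]'| grep -E "tcp|wrist"; python3 shift.py '[[[-0.0004, 0, -0.0009], 0], [[-0.0008, 0, -0.0018], 0], [[-0.0008, 0, -0.0018], 0]]'| grep -E "tcp|wrist";python3 shift.py '[[[-0.0004, 0, -0.0009], 0], [[-0.0008, 0, -0.0018], 0], [[-0.0008, 0, -0.0018], 0]]'| grep -E "tcp|wrist"; done
```

```text
tcp_pos: [0.4602, 0.123, 0.1139]
wrist_force: [-20.4, -3.1, 37.7]
tcp_pos: [0.46, 0.1229, 0.1141]
wrist_force: [-5.7, -0.6, 6.9]
tcp_pos: [0.4594, 0.1228, 0.1156]
wrist_force: [-5.6, 2.0, 6.5]
tcp_pos: [0.4586, 0.1226, 0.1173]
wrist_force: [-4.1, 1.5, 3.0]
tcp_pos: [0.458, 0.1222, 0.1189]
wrist_force: [1.3, 0.7, -6.8]
```

The spring force was 9 N and then 5.5 N, and it reversed at about 5 mm, so the catches are holding the nose. Pressing home again.

```bash
python3 shift.py '[[[0.0008, 0, 0.0018], 0], [[0.0016, 0, 0.0036], 0], [[0.0024, 0, 0.0054], 0], [[0.0032, 0, 0.0072], 0], [[0.0032, 0, 0.0072], 0], [[0.0032, 0, 0.0072], 0], [[0.0032, 0, 0.0072], 0], [[0.0032, 0, 0.0072], 0]]'; python3 shift.py '[[[0, 0, 0], 0], [[0, 0, 0], 0], [[0, 0, 0], 0], [[0, 0, 0], 0], [[0, 0, 0], 0], [[0, 0, 0], 0]]'
```

```text
time: 15.0
tcp_pos: [0.4604, 0.1225, 0.1139]
tool_rot: [0.999, 0.047, -0.001, 0.0]
wrist_force: [-20.3, -4.7, 39.7]
width: 0.0201
finger_force: 103.3
time: 15.5
tcp_pos: [0.4605, 0.1225, 0.1139]
tool_rot: [0.999, 0.047, -0.001, 0.0]
wrist_force: [-21.4, -4.0, 38.7]
width: 0.0198
finger_force: 103.3
```

```bash
python3 -c "
from station import bot
print(bot.hand_in())"
```

```text
the job is handed in; nothing more can be done
None
```

The job is handed in: the pointer is on the long mark, and the coupler is snapped onto the nipple and held home with about 44 N of push and a 100 N grip. The grader returned no verdict; I judged the fit from forces and position, since the last picture I viewed was before the press.

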